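# Draw a deep stock bin out of the bench rack with the pull hook and dock it

## Task

The bin that holds the lidded jars stands too deep in the bench rack to be taken by hand. Take the pull hook from its wooden rest, hook it over the front lip of that bin and draw the bin right out of the rack; do not touch the bin with the gripper while any of it is still in the rack. Slide it, flat on the bench, in between the flared guides of the steel dock until it sits fully home and square against the back stop, lay the hook back in its rest the way you found it, and leave the other bin, the loose jar and the screwdriver where they are.

Things in the scene. Friction and masses are not known exactly. Their poses are not given: they have to be found in the camera images.
- rack: Fixed grey steel bench rack with see-through wire deck, 260 deep (x) x 236 wide (y) x 155 high. Origin: centre of footprint on the bench. Open front at rack x = -130 mm, facing rack -x. Two bays centred at rack y = +54 and -54 mm, 103 wide, parted by thin wires 50 high; top frame's underside 140 above the bench. The bins stand on the bench itself and slide out level, without a step.
- jar_bin_mid (a point): Centre, 30 mm up, of the red open bin holding two amber jars with metal lids; in either bay. Over the rim 120 long (x, front at -x) x 92 wide (y) x 60 high; walls below the rim 114 x 86 outside. Walls and floor 3.5 thick, rim 6.5 thick, 6 high. Front 65 mm inside is empty; jars are packed in its rear and stay put, tops at 58. 0.3 to 0.55 kg; slides on the bench. Bin's axes, z up.
- jar_bin_lip (a point): Middle of the top of that bin's front lip: 57 mm in front of (bin -x) the bin's centre, 60 mm above the bench. At the start it is about 35 to 95 mm inside the rack's front. Bin's axes.
- tube_bin_mid (a point): Centre, 30 mm up, of the other red bin, same size, with four brass tubes lying in it, in the other bay; to be left alone.
- hook_grip (a point): Centre of the pull hook's wooden handle, a bar 130 long (x) x 20 wide (y) x 24 high (z), gripped across its 20 mm width. Hook axes: x along the rod to the tip, z up as it lies in the rest. A 6 mm steel rod runs on the centre line (z = 0) to x = 200 mm, its end bent down to -z. Balance point about 30 mm ahead of here; 130 g. At the start 70 mm above the bench.
- hook_tip (a point): Lower end of the hook's bent end: at x = 198, z = -34 mm from the handle's centre, in the hook's axes; the bent end is 6 mm thick.
- rest: Fixed wooden hook rest. Origin on the bench under the lying handle's centre; x along the hook to its tip. Notches with sloping cheeks 14 high: rear at x = -53 (10 thick), floor 58 above the bench, 24 wide opening to 40, carries the handle; front at x = 110 (8 thick), floor 67 up, 9 wide opening to 29, carries the rod. At rest the handle's centre is 70 above the bench, over the origin to 6 mm in x.
- dock: Fixed dark steel dock on the bench. x: direction to push a bin in; y across. Origin on the bench under the centre of a bin fully home. Stop face at x = 43 mm. Parallel guides from x = -15 to 43, 119 apart inside: the bin goes in broadside, its 114 length between them, its front to dock -y. Before that they flare to 163 apart at x = -50. All 35 high. The mouth faces the lane before the bin's bay.
- jar_mid (a point): Centre of a loose glass jar, 40 mm across, 55 high; bystander.
- driver: A loose screwdriver lying on the bench, about 200 mm long; bystander. Origin near its middle, on the bench.
Not all that is in view belongs to the job. Leave any green or turquoise look-alike of the part that bears jar_bin_mid alone.

How it is judged:
By the outcome, as a careful person would: the job done as asked, in the order asked, and still so for the second after the job is handed in, with the robot touching nothing.
It also fails if it takes over 72 s, if anything falls off the work surface, if the arm or the gripper's body presses on something with over 40 N, if the wrist force passes 120 N, or if a joint passes its speed limit or range.

## Robot

A 6-joint arm with a two-finger parallel gripper is mounted at the origin on the work surface. World frame = base frame: x ahead of the robot, y to its left, z up, the work surface at z = 0. Lengths are in mm, angles in degrees, forces in N, time in s.
With the tool pointing down it reaches from about 375 to 750 mm from the base axis. Payload 9 kg.
Tool frame: the origin (TCP) lies on the centre line of the jaws, within the pads' length; the fingertips stand 11 mm ahead of it and the grasp point (between the pads) lies 8 mm behind it (tip_extent is the distance from the TCP to the fingertips, in mm); z points along the fingers, y is the line along which they close (so a half turn about z gives the same grasp; the last joint's range is limited). The gripper opens to 85 mm and grips with 20 to 120 N. Pads are 22 mm wide; open, the fingers measure 114 mm over their backs; the gripper's body (76 mm by 85 mm) begins 54 mm behind the grasp point. The pads swing forward as they close: fully open they stand 13 mm farther back than shut.
Start: joints at [62.183, 5.964, 5.575, 89.605, 0, 77.527], TCP at [158.769, 578.643, 242.331] pointing down, gripper open.
Joint ranges: [-171.21, 171.21], [-48.23, 106.86], [-62.78, 66.21], [-105.2, 120.99], [-86.42, 89.51], [-180, 180]. Speed limits (degrees/s): [127.2, 127.2, 147.25, 180, 180, 180].

## Interface

Orientations are given as [roll, pitch, yaw] about the fixed x, y, z axes, in that order (R = Rz(yaw) Ry(pitch) Rx(roll)).
In Python, from cell import * gives the robot as it stands.
- The arm moves only by the tool move_arm, never from a script. Its arguments are lists of equal length, an entry for each row: "xyz": the shift along the world's x, y, z in m, a list of three; "turn": the turn, a rotation vector about the world's x, y, z in degrees, a list of three. In form: {"xyz": [[x, y, z], ...], "turn": [[wx, wy, wz], ...]}. A call has 1 to 12 rows; each row is the pose to reach, as a shift and turn from the pose commanded when the call began; what a row does not reach only later rows make up. A row lasts 1/10 s, in which the tool goes at most 50 mm and 8.59 degrees, less where a joint would pass 70% of its speed; a pose out of reach is approached as far as the arm can. A call with a gripper value outside its range is refused whole. "claw" is the finger opening in m, from 0 to 0.0854, set as the call begins (left out, the last holds). The fingers move at their own pace and stop on an object; "newtons" is the grip in N (left out, the last holds). Time passes only in rows, so rows that repeat a pose let the fingers close. It gives the time, the measured TCP pose, the force, the opening and the grip force at its end, in the units of the state.
- sense(): the state, without advancing time (a new reading comes with each control period).
- grab_frame(name): name is "side" or "top" or "wrist"; returns a dict with "img" (384x512x3 uint8, red, green, blue), "depth" (384x512 float32, mm along the optical axis (not along the pixel's ray), 0 where there is no reading), "fovy" (degrees; the focal length in pixels is half the picture's height over the tangent of half this angle, whatever the lens; pixels are square), "cx", "cy" (the principal point, pixels), "origin" and "orientation" of the camera in the world. Camera axes: x right, y up, looking along -z (the intrinsics and any distortion apply to the point x, -y, -z); pixel columns grow to the right and rows downward; lengths in mm; the calibration is good to about 2 mm. The wrist camera is an equidistant fisheye: a pixel r from the principal point sees the ray r / f radians off the axis. A picture is of the moment at which its call begins.
- job_done(): hands the job in; it is judged then, once.
Trained networks look in the newest picture that a camera, given by its name, has taken for a name from the list of things; names that differ only in an ending like _2 or _b are one class to them, and where a whole thing is asked for, a point or a joint stands for the part that bears it (a point fixed in the world has none). Each returns a list of dicts, best first, with "confidence" (0 to 1); they miss things now and then, are a little off and sometimes report something else, mostly with a low value. They report only what shows in the picture. A call takes as long as a camera call. They do not tell look-alikes from the thing itself.
- outline_of(camera, thing): "pixels" (384x512 bool, what is visible of it).
- place_of(camera, thing): "location" ([x, y, z] in mm, in world coordinates, good to about 4 mm: a listed point, or the origin of a listed thing).
The state is a dict: "time_s": time; "joint_pos": joint angles; "qvel": joint speeds; "effort": joint torques, N m; "ee_pos": TCP position; "ee_rot": TCP orientation; "contact_force": force on the tool from outside, world axes, zero at the start; "moment": the same for the moment, N m; "width": finger opening in mm; "gripper_force": force on a finger pad.
Only numpy, scipy, OpenCV 4.12 (cv2) and the standard library are available. Lean on these libraries where they do the work, as an engineer would, in place of code of your own. Each camera call takes 0.05 s, during which the arm holds its last target. There are 200 camera calls.

## Working session

There is one attempt and no reset: what is moved stays moved. The work goes in short steps, Python scripts to look and compute and a tool call to move; the robot and the scene stay as the last step left them, time stands still between calls to the robot, and variables do not carry over. Pictures are saved under pics/ and viewed, at most 11 in all, crops included, and the job is handed in when it is done.

Besides the shell and the picture viewer there is one more tool, called after ">>>" by a JSON object that holds its "api" and its "payload", one argument or row to a line. move_arm: Moves the arm, as the interface text tells. Its arguments: {"type":"object","properties":{"xyz":{"type":"array","items":{"type":"array","items":{"type":"number"}}},"turn":{"type":"array","items":{"type":"array","items":{"type":"number"}}},"claw":{"type":"number"},"newtons":{"type":"number"}},"required":["xyz","turn"]}

```bash
mkdir -p pics
cat > h.py <<'E'
from cell import *
import numpy as np, cv2
from scipy.spatial.transform import Rotation as R
def K(f):
    return 192/np.tan(np.radians(f["fovy"])/2)
def Rc(f):
    o=np.array(f["orientation"],float)
    return o if o.shape==(3,3) else R.from_euler('xyz',o,degrees=True).as_matrix()
def ray(f,u,v,fish=False):
    k=K(f);x=(np.asarray(u,float)-f["cx"])/k;y=-(np.asarray(v,float)-f["cy"])/k
    if fish:
        r=np.hypot(x,y)+1e-9
        d=np.stack([x/r*np.sin(r),y/r*np.sin(r),-np.cos(r)],-1)
    else: d=np.stack([x,y,-np.ones_like(x)],-1)
    return d@Rc(f).T
def atz(f,u,v,z,fish=False):
    d=ray(f,u,v,fish);o=np.array(f["origin"]);return o+d*((z-o[2])/d[...,2])[...,None]
def cloud(f,fish=False):
    v,u=np.mgrid[0:384,0:512];d=ray(f,u,v,fish)
    ax=-Rc(f)[:,2];s=f["depth"]/(d@ax)
    p=np.array(f["origin"])+d*s[...,None];p[f["depth"]<=0]=np.nan;return p
E
python3 - <<'E'
from h import *
np.set_printoptions(precision=1,suppress=True)
things="rack jar_bin_mid jar_bin_lip tube_bin_mid hook_grip hook_tip rest dock jar_mid driver".split()
F={}
for c in ["side","top","wrist"]:
    f=grab_frame(c);F[c]=f;np.savez(f"{c}0.npz",**f)
    print(c,f["fovy"],f["cx"],f["cy"],np.array(f["origin"]),np.array(f["orientation"]).tolist())
    for t in things:
        print(c,t,[(np.array(d["location"]),round(d["confidence"],2)) for d in place_of(c,t)[:3]])
im=np.vstack([F["top"]["img"]])
cv2.imwrite("pics/top0.png",cv2.resize(F["top"]["img"],(800,600))[...,::-1])
cv2.imwrite("pics/side0.png",cv2.resize(F["side"]["img"],(800,600))[...,::-1])
print(sense())
E
```

```text
side 56.81267637015135 260.0014972533883 188.8647562944968 [ 354.  -914.   888.6] [50.534024154300155, -0.7973267645995443, -8.611850277467445]
side rack [(array([514.1, 325.2,   0.2]), 0.83)]
side jar_bin_mid [(array([460.2, 341. ,  32.9]), 0.87), (array([746.6, 410.2,  33.9]), 0.6)]
side jar_bin_lip [(array([688.3, 391.2,  59.3]), 0.68), (array([609.7,  51.7,   2.4]), 0.65), (array([224.4, 455.8,  57. ]), 0.59)]
side tube_bin_mid [(array([567.6, 335.1,  30.6]), 0.74)]
side hook_grip [(array([ 461.7, -402.1,   71.3]), 0.77)]
side hook_tip [(array([ 654.8, -369.7,   35. ]), 0.77)]
side rest [(array([ 458.1, -401.3,    1.2]), 0.65), (array([ 429.9, -162.1,    7.2]), 0.4)]
side dock [(array([611.4,  49. ,  -0.8]), 0.66)]
side jar_mid [(array([ 772., -200.,   29.]), 0.71), (array([ 428.8, -158.8,    6.8]), 0.23)]
side driver [(array([ 431.8, -156.1,    5.6]), 0.61)]
top 50.302269528289145 256.31876819613444 189.59381501551093 [ 323.7    2.9 1238.1] [9.374901281363437, 0.9775600121488902, -91.50538364999062]
top rack [(array([517.3, 323.3,   0.4]), 0.94)]
top jar_bin_mid [(array([460.7, 
[... 775 characters left out ...]
1925900051117, -0.06176896860828792, 74.57730357118166]
wrist rack []
wrist jar_bin_mid [(array([276.8, 434.4,  24.2]), 0.98)]
wrist jar_bin_lip [(array([224.3, 457.8,  56.8]), 0.73)]
wrist tube_bin_mid []
wrist hook_grip []
wrist hook_tip []
wrist rest []
wrist dock []
wrist jar_mid []
wrist driver []
{'time_s': 1.65, 'joint_pos': array([62.2,  6. ,  5.6, 89.6,  0. , 77.5]), 'qvel': array([ 0.1,  0. ,  0. , -0. ,  0. , -0.1]), 'effort': array([ -0. , -55.7,  50.4,   0. ,  -0. ,   0. ]), 'ee_pos': array([158.8, 578.7, 242.4]), 'ee_rot': array([180. ,   0. , 164.7]), 'contact_force': array([-0.7, -0.8, -0.6]), 'moment': array([-0., -0.,  0.]), 'gripper_force': 0.0, 'width': 85.41273706995096}
```

View pics/top0.png

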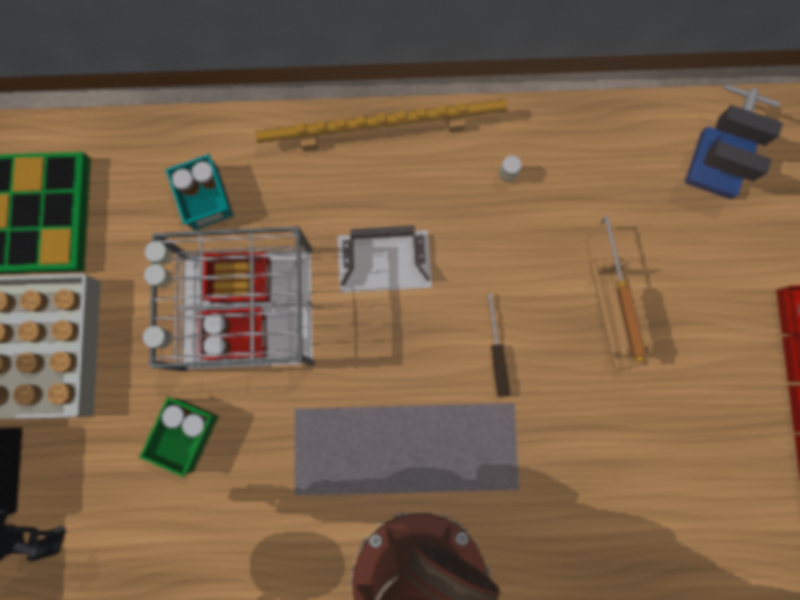

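View pics/side0.png

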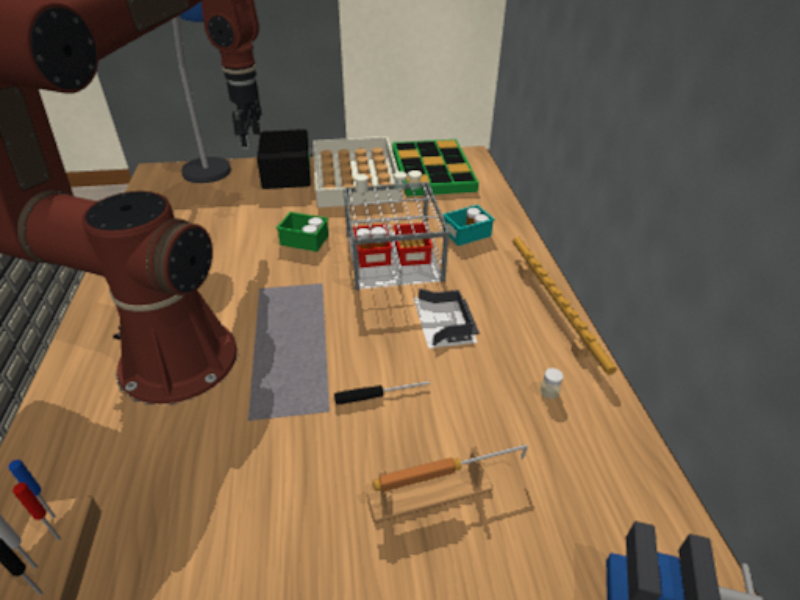

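The top view (800×600) shows the rack with red bins at about (235,278) for tubes and (233,333) for jars. The dock is at (385,260), the hook at (605,220) to (640,355), the jar at (511,167) and the screwdriver at (497,345). The side view confirms the red jar bin at (374,250) and the hook in its rest at (450,465). The green and turquoise bins are look-alikes. I'm moving above the hook now.

>>> {"api": "move_arm", "payload": {
  "xyz": [
    [0.02,-0.025,0.0],
    [0.05,-0.065,0.0],
    [0.08,-0.105,0.005],
    [0.11,-0.145,0.01],
    [0.14,-0.185,0.01],
    [0.17,-0.225,0.01],
    [0.2,-0.265,0.01],
    [0.23,-0.305,0.01],
    [0.26,-0.345,0.01],
    [0.285,-0.385,0.01],
    [0.295,-0.425,0.01],
    [0.3,-0.47,0.01]
  ],
  "turn": [
    [0,0,-5],
    [0,0,-13],
    [0,0,-21],
    [0,0,-29],
    [0,0,-37],
    [0,0,-45],
    [0,0,-53],
    [0,0,-61],
    [0,0,-69],
    [0,0,-77],
    [0,0,-85],
    [0,0,-93]
  ]
}}

```text
time_s: 2.85
ee_pos: [459.4, 106.9, 252.2]
ee_rot: [180.0, -0.0, 71.3]
contact_force: [0.2, -0.3, -0.6]
width: 85.6
gripper_force: 0.0
```

>>> {"api": "move_arm", "payload": {
  "xyz": [
    [0,-0.045,0],
    [0.0,-0.09,0],
    [0,-0.135,0],
    [0,-0.18,0],
    [0,-0.225,0],
    [0,-0.27,0],
    [0,-0.315,0],
    [0,-0.36,0],
    [0,-0.4,0],
    [0.005,-0.44,-0.01],
    [0.01,-0.48,-0.02],
    [0.01,-0.506,-0.03]
  ],
  "turn": [
    [0,0,-6],
    [0,0,-12],
    [0,0,-18],
    [0,0,-24],
    [0,0,-30],
    [0,0,-36],
    [0,0,-42],
    [0,0,-48],
    [0,0,-54],
    [0,0,-60],
    [0,0,-64],
    [0,0,-64]
  ]
}}

```text
time_s: 4.05
ee_pos: [468.6, -400.0, 221.5]
ee_rot: [180.0, 0.0, 7.4]
contact_force: [0.6, 0.8, -0.4]
width: 85.6
gripper_force: 0.0
```

```bash
cat > look.py <<'E'
from h import *
import sys
np.set_printoptions(precision=1,suppress=True)
s=sense();print(s["time_s"],s["ee_pos"],s["ee_rot"],s["contact_force"],s["width"],s["gripper_force"])
n=sys.argv[1]
f=grab_frame("wrist");np.savez(n+".npz",**f)
for t in sys.argv[2:]:
    print(t,[(np.array(d["location"]),round(d["confidence"],2)) for d in place_of("wrist",t)[:2]])
cv2.imwrite(f"pics/{n}.png",cv2.resize(f["img"],(800,600))[...,::-1])
E
python3 look.py w1 hook_grip hook_tip rest
```

```text
4.05 [ 468.6 -400.   221.5] [180.    0.    7.4] [ 0.6  0.8 -0.4] 85.56381669161172 0.0
hook_grip [(array([ 463.7, -400.5,   65.9]), 0.82)]
hook_tip [(array([ 657.1, -371. ,   36. ]), 0.59)]
rest [(array([ 458.7, -400.5,    0.6]), 0.57)]
```

View pics/w1.png

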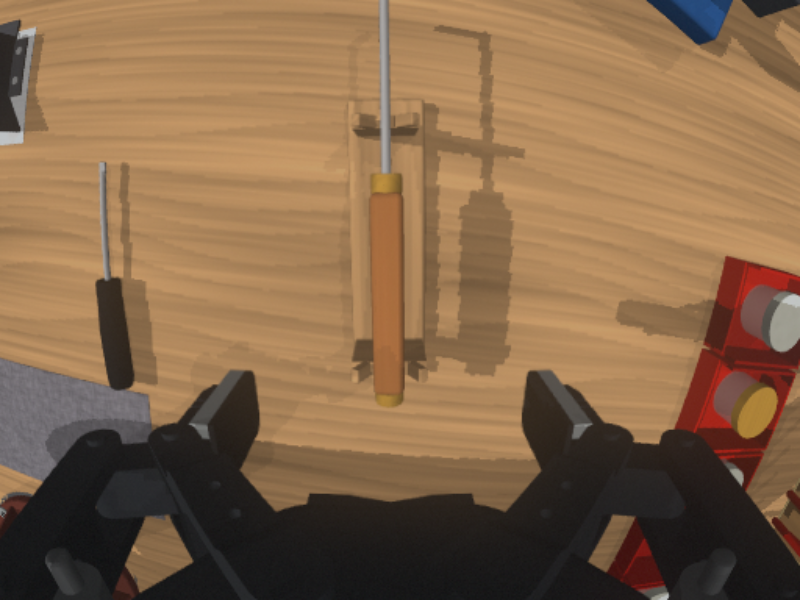

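The wrist view shows the hook running almost straight up the picture: handle from (386,175) to (388,405), rod going up to (385,0). The front notch is at (386,125) and the rear notch at (390,360).

```bash
cat > m1.py <<'E'
from h import *
np.set_printoptions(precision=1,suppress=True)
w=dict(np.load("w1.npz"));t=dict(np.load("top0.npz"));s=dict(np.load("side0.npz"))
s_=512/800
# handle top face: wrist pixels orange
P=cloud(w,True)
def hand(f,u0,u1,v0,v1):
    h=cv2.cvtColor(f["img"],cv2.COLOR_RGB2HSV);m=(h[...,0]>5)&(h[...,0]<25)&(h[...,1]>165)&(h[...,2]>120)
    z=np.zeros(m.shape,bool);z[v0:v1,u0:u1]=1;m&=z
    n,l,st,_=cv2.connectedComponentsWithStats(m.astype(np.uint8));k=1+np.argmax(st[1:,4]);return l==k
m=hand(w,225,270,105,265);pp=P[m];pp=pp[~np.isnan(pp[:,0])]
print("handle pts",m.sum(),np.nanmedian(pp,0),pp[:,2].min(),pp[:,2].max())
top=pp[pp[:,2]>np.median(pp[:,2])-3]
c=top[:,:2].mean(0);q=np.linalg.svd(top[:,:2]-c)[2][0];q*=np.sign(q[0]);a=(top[:,:2]-c)@q
print("yaw",np.degrees(np.arctan2(q[1],q[0])),"ext",a.min(),a.max(),"mid",c+q*(a.min()+a.max())/2)
# two-view triangulation of handle mask centre
ms=[(w,m,True),(t,hand(t,385,420,170,235),False)]
R0=[]
for f,mm,fi in ms:
    ys,xs=np.nonzero(mm);u,v=(xs.min()+xs.max())/2,(ys.min()+ys.max())/2
    print("px",u,v,mm.sum());d=ray(f,np.array(u),np.array(v),fi);R0.append((np.array(f["origin"]),d/np.linalg.norm(d)))
(o1,d1),(o2,d2)=R0
k=np.linalg.lstsq(np.stack([d1,-d2],1),o2-o1,rcond=None)[0];print("tri",o1+k[0]*d1,o2+k[1]*d2)
# rod line in wrist at z 73
v=np.arange(10,100,5);us=[]
for r in v:
    row=w["img"][r,235:258].astype(int);us.append(235+np.average(np.arange(23),weights=np.clip(row[:,2]-row[:,0]+60,0,None)**3))
g=atz(w,np.array(us),v,70,True);print(np.polyfit(g[:,0],g[:,1],1),g[[0,-1]])
E
python3 m1.py
```

```text
handle pts 134 [ 532.4 -386.9   79.3] 74.63276839231622 81.43417822960248
yaw -76.72118060876005 ext -5.7317355606675005 6.608180256386633 mid [ 532.4 -387.6]
px 245.0 117.0 134
px 398.0 181.5 15
tri [ 532.2 -387.2   76.6] [ 527.7 -389.6   76.6]
[   0.1 -465.9] [[ 637.5 -373.7   70. ]
 [ 553.1 -385.9   70. ]]
```

Run:
```python
from h import *
np.set_printoptions(precision=1,suppress=True)
w=dict(np.load("w1.npz"));s=.64
for u,v,z in [(386,174,82),(388,404,82),(371,300,82),(404,300,82),(385,20,73),(386,150,73),(348,100,0),(424,100,0),(351,340,0),(424,340,0)]:
    print(u,v,z,atz(w,np.array(u*s),np.array(v*s),z,True)); 
P=cloud(w,True)
print(P[int(300*s),int(387*s)],P[int(250*s),int(387*s)],P[int(330*s),int(387*s)])
```

```text
386 174 82 [ 537.6 -388.5   82. ]
388 404 82 [ 392.7 -408.2   82. ]
371 300 82 [ 461.6 -389.    82. ]
404 300 82 [ 464.2 -408.8   82. ]
385 20 73 [ 633.6 -375.3   73. ]
386 150 73 [ 552.  -386.5   73. ]
348 100 0 [ 591.1 -352.     0. ]
424 100 0 [ 598.3 -408.6    0. ]
351 340 0 [ 403.5 -376.1    0. ]
424 340 0 [ 411.2 -434.9    0. ]
[ 462.5 -398.    81.2] [ 493.  -394.1   81.1] [ 443.8 -400.4   81.7]
```

Rod yaw is about 8.2° and the handle top is at 81 mm by depth and two-view, so its centre is at about 70. I'll grip 10 mm ahead of the handle centre.

>>> {"api": "move_arm", "payload": {
  "xyz": [
    [0.004,0.0024,-0.025],
    [0.004,0.0024,-0.06],
    [0.004,0.0024,-0.095],
    [0.004,0.0024,-0.125],
    [0.004,0.0024,-0.145],
    [0.004,0.0024,-0.155],
    [0.004,0.0024,-0.159],
    [0.004,0.0024,-0.159]
  ],
  "turn": [
    [0,0,0.8],
    [0,0,0.8],
    [0,0,0.8],
    [0,0,0.8],
    [0,0,0.8],
    [0,0,0.8],
    [0,0,0.8],
    [0,0,0.8]
  ]
}}

```text
time_s: 5.05
ee_pos: [473.2, -394.9, 64.2]
ee_rot: [179.9, -0.0, 8.5]
contact_force: [-0.3, -0.3, 0.9]
width: 85.8
gripper_force: 0.0
```

>>> {"api": "move_arm", "payload": {
  "xyz": [
    [0,0,0],
    [0,0,0],
    [0,0,0],
    [0,0,0],
    [0,0,0],
    [0,0,0],
    [0,0,0],
    [0,0,0]
  ],
  "turn": [
    [0,0,0],
    [0,0,0],
    [0,0,0],
    [0,0,0],
    [0,0,0],
    [0,0,0],
    [0,0,0],
    [0,0,0]
  ],
  "claw": 0.0,
  "newtons": 60
}}

```text
time_s: 5.85
ee_pos: [473.0, -395.2, 63.8]
ee_rot: [180.0, -0.0, 8.5]
contact_force: [0.1, -0.3, 5.5]
width: 19.0
gripper_force: 58.7
```

>>> {"api": "move_arm", "payload": {
  "xyz": [
    [0,0,0.01],
    [0,0,0.03],
    [0,0,0.06],
    [0,0.005,0.09],
    [0,0.025,0.11],
    [0,0.055,0.11],
    [0,0.085,0.11],
    [0,0.115,0.11],
    [0,0.145,0.11],
    [0,0.175,0.11],
    [0,0.205,0.11],
    [-0.003,0.235,0.11]
  ],
  "turn": [
    [0,0,0],
    [0,0,0],
    [0,0,0],
    [0,0,2],
    [0,0,6],
    [0,0,12],
    [0,0,18],
    [0,0,25],
    [0,0,32],
    [0,0,39],
    [0,0,46],
    [0,0,53]
  ]
}}

```text
time_s: 7.05
ee_pos: [469.5, -158.6, 173.4]
ee_rot: [-180.0, -0.0, 61.7]
contact_force: [0.4, 0.5, -1.0]
width: 19.2
gripper_force: 59.0
```

>>> {"api": "move_arm", "payload": {
  "xyz": [
    [-0.006,0.02,-0.005],
    [-0.01,0.04,-0.015],
    [-0.01,0.06,-0.025],
    [-0.01,0.08,-0.035],
    [-0.01,0.095,-0.045],
    [-0.01,0.095,-0.05],
    [-0.01,0.095,-0.05]
  ],
  "turn": [
    [0,0,7],
    [0,0,14],
    [0,0,20],
    [0,0,25],
    [0,0,28],
    [0,0,28.5],
    [0,0,28.5]
  ]
}}

```text
time_s: 7.75
ee_pos: [459.3, -64.8, 122.8]
ee_rot: [-179.9, -0.0, 90.0]
contact_force: [0.0, -0.5, -0.6]
width: 19.3
gripper_force: 59.0
```

```bash
python3 look.py w2 jar_bin_mid jar_bin_lip rack hook_tip dock
```

```text
7.75 [459.3 -64.8 122.8] [-179.9   -0.    90. ] [ 0.  -0.5 -0.6] 19.26000425911675 58.96299183368683
jar_bin_mid []
jar_bin_lip []
rack []
hook_tip []
dock [(array([611.9,  53.5,  -0.4]), 0.6)]
```

View pics/w2.png

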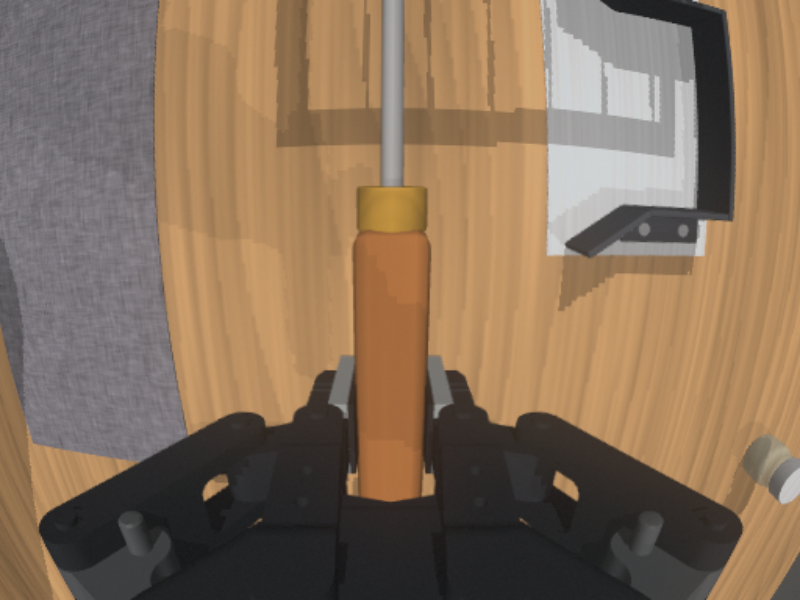

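Wrist view: the hook sits square in the pads, handle centred near (392,360) and rod vertical at (392,90). The dock is at right, with its near guide at (640,220) and its stop along x≈712. Next I'll measure bin and dock poses from the fixed cameras.

Run:
```python
from h import *
np.set_printoptions(precision=1,suppress=True)
F={}
for c in ["side","top"]:
    f=grab_frame(c);np.savez(c+"1.npz",**f);F[c]=f
    for t in ["hook_tip","hook_grip","jar_bin_mid","jar_bin_lip","dock"]:
        print(c,t,[(np.array(d["location"]),round(d["confidence"],2)) for d in place_of(c,t)[:3]])
for n in ["side0","top0"]:
    f=dict(np.load(n+".npz"));P=cloud(f);h=cv2.cvtColor(f["img"],cv2.COLOR_RGB2HSV)
    red=((h[...,0]<8)|(h[...,0]>172))&(h[...,1]>130)
    for nm,x0,x1 in [("jar",400,514),("tube",518,630)]:
        b=red&(P[...,0]>x0)&(P[...,0]<x1)&(P[...,1]>250)&(P[...,1]<430)
        q=P[b&(P[...,2]>53)&(P[...,2]<66)]
        if len(q)>10: print(n,nm,len(q),cv2.minAreaRect(q[:,:2].astype(np.float32)),"z",np.median(q[:,2]),q[:,:2].min(0),q[:,:2].max(0))
    b=(P[...,0]>540)&(P[...,0]<680)&(P[...,1]>-40)&(P[...,1]<150)&(P[...,2]>28)&(P[...,2]<45)
    q=P[b];print(n,"dock",len(q),cv2.minAreaRect(q[:,:2].astype(np.float32)))
    st=q[(q[:,0]>645)&(abs(q[:,1]-52)<45)]
    if len(st)>5: print(" stop",np.polyfit(st[:,1],st[:,0],1),st[:,0].min(),st[:,0].max())
    b=(P[...,2]>140)&(P[...,2]<170)&(P[...,0]>380)&(P[...,0]<660)&(P[...,1]>150)&(P[...,1]<480);q=P[b]
    print(n,"rack",len(q),cv2.minAreaRect(q[:,:2].astype(np.float32)))
    x0=F
t=F["top"]["img"];s=F["side"]["img"]
cv2.imwrite("pics/c1.png",np.hstack([cv2.resize(dict(np.load("top0.npz"))["img"][135:245,90:285],None,fx=2.05,fy=4),cv2.resize(s[150:260,190:330],None,fx=2.85,fy=4)])[...,::-1])
```

```text
side hook_tip []
side hook_grip [(array([459.6, -80.2, 131.1]), 0.48)]
side jar_bin_mid [(array([749. , 411. ,  30.7]), 0.96), (array([275. , 435.5,  32.3]), 0.86), (array([ 773.1, -203.3,   28. ]), 0.67)]
side jar_bin_lip [(array([223.1, 459.2,  58.3]), 0.93), (array([688.4, 392.7,  60.1]), 0.74), (array([465.7, 284.7,  55.2]), 0.59)]
side dock [(array([610.5,  51.1,  -1.8]), 0.81)]
top hook_tip [(array([462.2, 119.6,  91.6]), 0.59)]
top hook_grip []
top jar_bin_mid [(array([741.3, 410.7,  28. ]), 0.95), (array([279. , 439.4,  25.1]), 0.8), (array([461.6, 342.5,  30.2]), 0.58)]
top jar_bin_lip [(array([461.2, 281.3,  62.2]), 0.85), (array([225.7, 461.1,  59.3]), 0.62), (array([694.1, 391. ,  59.9]), 0.56)]
top dock [(array([608.9,  55.1,   0.8]), 0.82)]
side0 jar 75 ((460.5848388671875, 338.8054504394531), (85.51472473144531, 124.44839477539062), 2.9302124977111816) z 58.83576076674012 [415.6 276.7] [506.  402.6]
side0 tube 76 ((569.4613647460938, 332.2388610839844), (88.8575439453125, 123.83258056640625), 0.9421282410621643) z 58.132551686528586 [525.9 270.2] [614.6 394.5]
side0 do
[... 195 characters left out ...]
625, 321.2834777832031), (238.15060424804688, 269.33026123046875), 1.1632481813430786)
top0 jar 125 ((459.13092041015625, 332.6648254394531), (89.92059326171875, 108.51148223876953), 2.286898136138916) z 58.835576930567186 [413.2 277.8] [505.  388.7]
top0 tube 210 ((568.969482421875, 331.25457763671875), (120.09292602539062, 91.74559783935547), 88.22903442382812) z 58.92305442450288 [521.3 270.6] [614.9 391.1]
top0 dock 174 ((604.7052612304688, 50.33583068847656), (97.84658813476562, 168.30931091308594), 2.196019172668457)
 stop [ -0.  652.3] 647.8808676545652 654.9884513585573
top0 rack 1961 ((514.0889892578125, 320.344482421875), (239.16358947753906, 262.0281677246094), 0.8240098357200623)
```

View pics/c1.png

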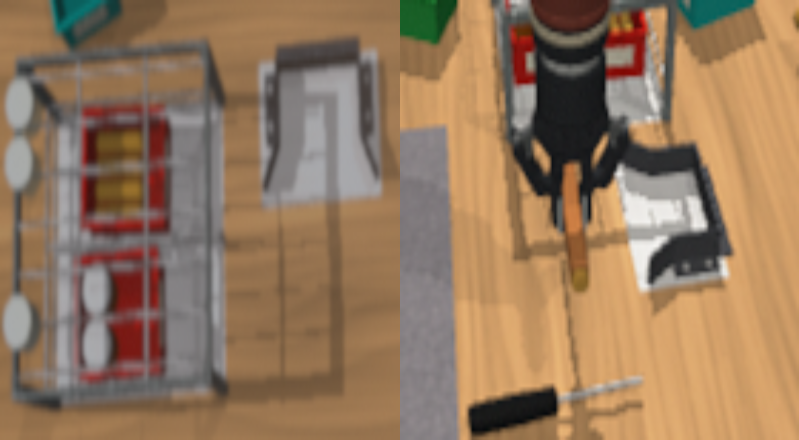

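Run:
```python
from h import *
np.set_printoptions(precision=1,suppress=True)
w=dict(np.load("w2.npz"));P=cloud(w,True)
for v in [1,10,30,60,90,110]: print(v,P[v,251],P[v,250])
for v in [150,200,250,300]: print(v,P[v,250])
for n in ["side0","top0"]:
    f=dict(np.load(n+".npz"));P=cloud(f)
    b=(P[...,0]>540)&(P[...,0]<680)&(P[...,1]>-40)&(P[...,1]<150)&(P[...,2]>28)&(P[...,2]<45);q=P[b]
    st=q[(q[:,0]>645)&(abs(q[:,1]-52)<45)];print(n,[round(a,4) for a in np.polyfit(st[:,1],st[:,0],1)])
    g=q[(q[:,0]>600)&(q[:,0]<640)]
    for s in [g[g[:,1]>52],g[g[:,1]<52]]:
        if len(s)>5: print(" guide",len(s),[round(a,4) for a in np.polyfit(s[:,0],s[:,1],1)],s[:,1].min(),s[:,1].max())
```

```text
1 [461.3  50.8 133.1] [460.9  51.2 132. ]
10 [461.3  46.8 132.5] [460.9  46.7 132.5]
30 [461.2  37.4 133.4] [460.8  37.3 133.5]
60 [461.2  24.6 132.2] [460.8  24.6 132.2]
90 [461.2  11.9 133.5] [460.8  11.9 133.3]
110 [461.2   3.7 131.3] [460.8   3.7 132.8]
150 [nan nan nan]
200 [460.7 -31.6 141.9]
250 [460.6 -54.  141.1]
300 [460.6 -79.5 142.2]
side0 [np.float64(-0.035), np.float64(655.6339)]
 guide 21 [np.float64(0.0181), np.float64(102.0107)] 107.06515598336978 119.30866546425398
 guide 21 [np.float64(0.0253), np.float64(-25.5508)] -12.965091118550049 -4.397763138369555
top0 [np.float64(-0.0332), np.float64(652.2599)]
 guide 22 [np.float64(0.0162), np.float64(101.7264)] 110.16032868088399 113.90914588815124
 guide 16 [np.float64(0.0117), np.float64(-18.2339)] -13.279459447910728 -9.991692821873212
```

The rod is level at z≈130 with x=461. The bin lip is near (462,284), bin yaw ≈92° and dock yaw ≈2°. I'll enter above the lip, then drop the hook behind it.

>>> {"api": "move_arm", "payload": {
  "xyz": [
    [0.001,0.01,-0.01],
    [0.001,0.03,-0.015],
    [0.001,0.055,-0.015],
    [0.001,0.08,-0.015],
    [0.001,0.105,-0.015],
    [0.001,0.13,-0.015],
    [0.001,0.155,-0.015],
    [0.001,0.175,-0.015],
    [0.001,0.185,-0.015],
    [0.001,0.187,-0.018],
    [0.001,0.187,-0.025],
    [0.001,0.187,-0.03]
  ],
  "turn": [
    [0,0,0],
    [0,0,0.5],
    [0,0,1],
    [0,0,1],
    [0,0,1],
    [0,0,1],
    [0,0,1],
    [0,0,1],
    [0,0,1],
    [0,0,1],
    [0,0,1],
    [0,0,1]
  ]
}}

```text
time_s: 9.85
ee_pos: [460.5, 121.4, 92.3]
ee_rot: [-180.0, 0.0, 90.9]
contact_force: [0.2, 0.2, -1.7]
width: 18.9
gripper_force: 59.0
```

```bash
python3 look.py w3 jar_bin_mid jar_bin_lip hook_tip rack
python3 - <<'E'
from h import *
np.set_printoptions(precision=1,suppress=True)
f=grab_frame("top");np.savez("top3.npz",**f)
for t in ["hook_tip","jar_bin_lip"]: print(t,[(np.array(d["location"]),round(d["confidence"],2)) for d in place_of("top",t)[:3]])
w=dict(np.load("w3.npz"))
cv2.imwrite("pics/c3.png",np.hstack([cv2.resize(w["img"][0:130,160:340],None,fx=2.2,fy=2.2),cv2.resize(f["img"][190:255,90:180],None,fx=4.4,fy=4.4)])[...,::-1])
E
```

```text
9.85 [460.5 121.4  92.3] [-180.     0.    90.9] [ 0.2  0.2 -1.7] 18.941210005054476 58.9703893661499
jar_bin_mid []
jar_bin_lip []
hook_tip []
rack []
hook_tip []
jar_bin_lip [(array([224.6, 462.3,  57.2]), 0.85), (array([461. , 282. ,  61.2]), 0.73), (array([691.1, 392.9,  58.8]), 0.55)]
```

View pics/c3.png

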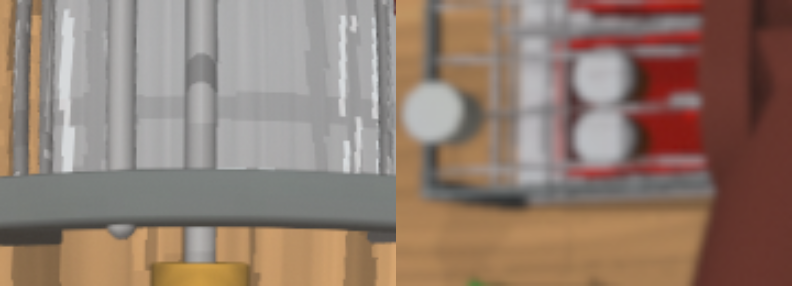

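The left half shows the rod passing under the rack's front bar at (200,200) with clearance. The right half shows the bin with its lip hidden by the arm. Next: lower, then begin pulling gently.

>>> {"api": "move_arm", "payload": {
  "xyz": [
    [0,0,-0.006],
    [0,0,-0.014],
    [0,0,-0.022],
    [0,0,-0.028],
    [0,0,-0.03],
    [0,0,-0.03]
  ],
  "turn": [
    [0,0,0],
    [0,0,0],
    [0,0,0],
    [0,0,0],
    [0,0,0],
    [0,0,0]
  ]
}}

```text
time_s: 10.85
ee_pos: [460.4, 122.1, 62.8]
ee_rot: [-180.0, -0.0, 91.0]
contact_force: [-0.1, -0.3, -2.1]
width: 19.2
gripper_force: 59.0
```

>>> {"api": "move_arm", "payload": {
  "xyz": [
    [0,-0.002,0],
    [0,-0.006,0],
    [0,-0.011,0],
    [0,-0.016,0],
    [0,-0.021,0],
    [0,-0.027,0],
    [0,-0.033,0],
    [0,-0.039,0],
    [0.0,-0.045,0]
  ],
  "turn": [
    [0,0,0],
    [0,0,0],
    [0,0,0],
    [0,0,0],
    [0,0,0],
    [0,0,0],
    [0,0,0],
    [0,0,0],
    [0,0,0]
  ]
}}

```text
time_s: 11.75
ee_pos: [460.8, 76.5, 63.3]
ee_rot: [180.0, -0.0, 91.0]
contact_force: [-0.7, 2.2, -1.6]
width: 19.4
gripper_force: 58.9
```

```bash
cat > bin.py <<'E'
from h import *
import sys
np.set_printoptions(precision=1,suppress=True)
y0,y1,x0,x1=map(float,sys.argv[1:5])
for c in ["side","top"]:
    f=grab_frame(c);np.savez(c+"_l.npz",**f)
    print(c,[(np.array(d["location"]),round(d["confidence"],2)) for t in ["jar_bin_mid","jar_bin_lip"] for d in place_of(c,t)[:4] if x0<d["location"][0]<x1 and d["location"][1]>-100])
    P=cloud(f);h=cv2.cvtColor(f["img"],cv2.COLOR_RGB2HSV)
    red=((h[...,0]<8)|(h[...,0]>172))&(h[...,1]>130)
    q=P[red&(P[...,0]>x0)&(P[...,0]<x1)&(P[...,1]>y0)&(P[...,1]<y1)&(P[...,2]>53)&(P[...,2]<66)]
    if len(q)>10: print(len(q),cv2.minAreaRect(q[:,:2].astype(np.float32)),np.percentile(q,[1,50,99],axis=0).tolist())
E
python3 bin.py 180 430 405 516
```

```text
side [(array([462.3, 315.1,  33.9]), 0.64), (array([463.1,  64.2,  69.3]), 0.69), (array([465.4, 255.8,  55.6]), 0.63)]
23 ((426.7232360839844, 310.7291259765625), (119.01912689208984, 22.649438858032227), 88.99706268310547) [[416.183502415486, 251.4078904061175, 53.63910367462607], [422.7080577138836, 276.1207074099326, 58.510556076371586], [438.64356080946965, 369.9831602327759, 61.411597718734114]]
top [(array([462.5, 312.7,  26.8]), 0.9), (array([463.2, 255.1,  63.1]), 0.75)]
190 ((458.28656005859375, 310.2768859863281), (90.84818267822266, 119.98870086669922), 2.5699856281280518) [[412.506159295981, 249.61299884581683, 53.541300881846055], [468.2585205703118, 313.30587422974384, 59.20291401885129], [504.45517663548935, 370.5621599423169, 64.38933940116411]]
```

The bin is hooked and following: 28 mm moved, pull about 2 N. I'll keep pulling out along the rack axis.

>>> {"api": "move_arm", "payload": {
  "xyz": [
    [0,-0.006,0],
    [0,-0.016,0],
    [0,-0.028,0],
    [0.0,-0.041,0],
    [0.001,-0.054,0],
    [0.001,-0.067,0],
    [0.001,-0.08,0],
    [0.002,-0.093,0],
    [0.002,-0.106,0],
    [0.002,-0.118,0],
    [0.002,-0.128,0],
    [0.002,-0.134,0]
  ],
  "turn": [
    [0,0,0],
    [0,0,0],
    [0,0,0],
    [0,0,0],
    [0,0,0],
    [0,0,0],
    [0,0,0],
    [0,0,0],
    [0,0,0],
    [0,0,0],
    [0,0,0],
    [0,0,0]
  ]
}}

```text
time_s: 13.25
ee_pos: [462.8, -57.9, 63.3]
ee_rot: [180.0, 0.0, 90.9]
contact_force: [0.1, 1.8, -1.0]
width: 19.0
gripper_force: 58.9
```

>>> {"api": "move_arm", "payload": {
  "xyz": [
    [0,-0.004,0],
    [0,-0.014,0],
    [0,-0.026,0],
    [0.0,-0.039,0],
    [0.001,-0.052,0],
    [0.001,-0.065,0],
    [0.001,-0.078,0],
    [0.002,-0.091,0],
    [0.002,-0.104,0],
    [0.002,-0.115,0],
    [0.002,-0.124,0],
    [0.002,-0.13,0]
  ],
  "turn": [
    [0,0,0],
    [0,0,0],
    [0,0,0],
    [0,0,0],
    [0,0,0],
    [0,0,0],
    [0,0,0],
    [0,0,0],
    [0,0,0],
    [0,0,0],
    [0,0,0],
    [0,0,0]
  ]
}}

```text
time_s: 14.45
ee_pos: [464.7, -187.8, 63.3]
ee_rot: [180.0, 0.0, 90.9]
contact_force: [0.0, 2.7, -1.1]
width: 19.2
gripper_force: 58.9
```

```bash
python3 look.py w4 jar_bin_mid jar_bin_lip hook_tip dock; python3 bin.py -60 200 380 560
python3 - <<'E'
from h import *
np.set_printoptions(precision=2,suppress=True)
w=dict(np.load("w4.npz"));P=cloud(w,True);h=cv2.cvtColor(w["img"],cv2.COLOR_RGB2HSV)
red=((h[...,0]<8)|(h[...,0]>172))&(h[...,1]>130)
q=P[red&(P[...,0]>380)&(P[...,0]<560)&(P[...,1]>-60)&(P[...,1]<200)&(P[...,2]>50)&(P[...,2]<70)]
print(len(q),q.min(0),q.max(0),np.median(q[:,2]))
E
```

```text
14.45 [ 464.7 -187.8   63.3] [180.    0.   90.9] [ 0.   2.7 -1.1] 19.210466707042524 58.91445279121399
jar_bin_mid [(array([ 466.7, -201.2,   64.4]), 0.34)]
jar_bin_lip []
hook_tip []
dock []
side [(array([463.5,  50.6,  32.9]), 0.77), (array([470.4,  -4.3,  56.4]), 0.71)]
64 ((428.9490661621094, 44.585514068603516), (122.75155639648438, 37.125091552734375), 85.32032012939453) [[414.800338724808, -15.655749715248188, 54.559895211514466], [425.6901149505861, 50.1149124229276, 59.18070068294804], [452.34523663053517, 105.37490848957334, 63.188668109101926]]
top [(array([465.8,  51.2,  31. ]), 0.94), (array([468.3,  -6.9,  62.6]), 0.89)]
278 ((461.0263977050781, 46.97472381591797), (91.95665740966797, 119.67036437988281), 4.698178291320801) [[413.3162659672078, -13.772313878887925, 53.76815405772783], [455.2087895417229, 42.72102811425769, 60.07346551403896], [508.57697858927577, 107.24858583115608, 65.4022221554758]]Traceback (most recent call last):
  File "<stdin>", line 6, in <module>
    return umr_minimum(a, axis, None, out, keepdims, initial, where)
ValueError: zero-size array to reduction operation minimum which has no identity
```

View pics/w4.png

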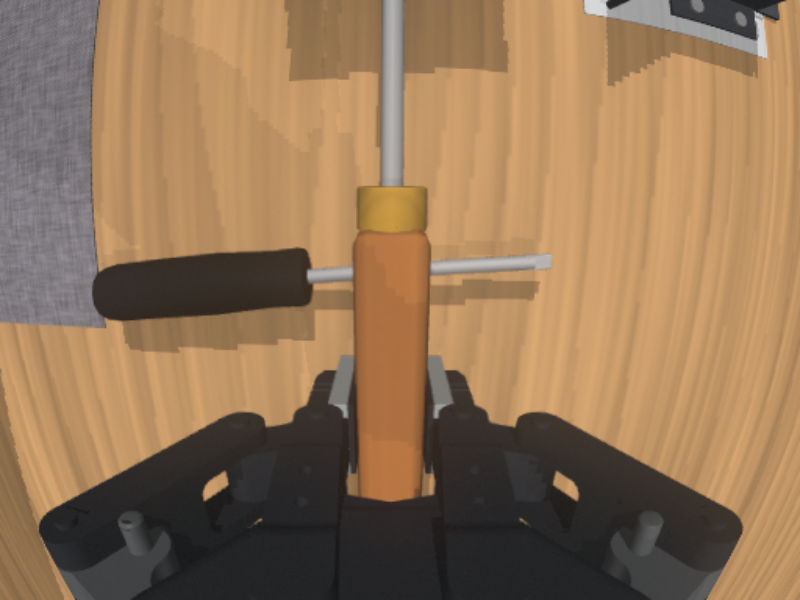

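Wrist view: the hook is straight and the screwdriver at (330,275) lies untouched below it. The bin is out at (465,51) with yaw about 94°, its rear at y≈111 against a rack front at about 195. I'll unhook it and bring the rod alongside the bin to push it broadside and square into the dock.

>>> {"api": "move_arm", "payload": {
  "xyz": [
    [0,0.004,0],
    [0,0.009,0],
    [0,0.01,0.012],
    [0,0.01,0.032],
    [0,0.01,0.048],
    [-0.012,0.015,0.05],
    [-0.03,0.03,0.05],
    [-0.048,0.055,0.05],
    [-0.06,0.08,0.05],
    [-0.063,0.097,0.05],
    [-0.063,0.101,0.05],
    [-0.063,0.101,0.05]
  ],
  "turn": [
    [0,0,0],
    [0,0,0],
    [0,0,0],
    [0,0,0],
    [0,0,0],
    [0,0,0],
    [0,0,0.5],
    [0,0,1],
    [0,0,1],
    [0,0,1],
    [0,0,1],
    [0,0,1]
  ]
}}

```text
time_s: 16.2
ee_pos: [402.3, -85.9, 114.1]
ee_rot: [179.9, 0.1, 92.0]
contact_force: [0.0, -0.4, -1.3]
width: 18.9
gripper_force: 59.0
```

```bash
python3 look.py w5 jar_bin_mid hook_tip; python3 bin.py -60 200 380 560
python3 - <<'E'
from h import *
np.set_printoptions(precision=1,suppress=True)
w=dict(np.load("w5.npz"));P=cloud(w,True)
for v in [1,40,80,110]: print(v,P[v,251],P[v,250])
E
```

```text
16.2 [402.3 -85.9 114.1] [179.9   0.1  92. ] [ 0.  -0.4 -1.3] 18.92080824596671 58.970253467559814
jar_bin_mid []
hook_tip []
side [(array([461.1,  52.6,  32.7]), 0.91), (array([468.9,  -7.3,  55.9]), 0.8)]
97 ((462.9651794433594, 47.13924789428711), (88.8064956665039, 119.9317398071289), 4.956094741821289) [[419.8803978954175, -11.877432815133806, 53.37279735813155], [496.1580739890461, -3.144879200294099, 59.106564074429684], [510.6446212171703, 108.11296864906402, 62.9156766014522]]
top [(array([462.3,  51.7,  30.9]), 0.84), (array([468.8,  -9.4,  58.9]), 0.45), (array([467.8, -11. ,  62.6]), 0.94)]
286 ((460.9520263671875, 46.89620590209961), (91.91767120361328, 119.71858215332031), 4.673041820526123) [[411.85575626665434, -13.776001208358771, 54.11659216789714], [457.97925114867394, 41.74823880999047, 60.148156638119076], [508.7325912797567, 107.19744677218522, 65.05716493002375]]
1 [400.   30.3 122.7] [399.6  30.5 122.1]
40 [400.6  11.9 124.4] [400.2  12.1 123.7]
80 [401.2  -4.8 122.1] [400.8  -5.1 125. ]
110 [401.6 -17.4 123.3] [401.2 -17.4 123.3]
```

View pics/w5.png

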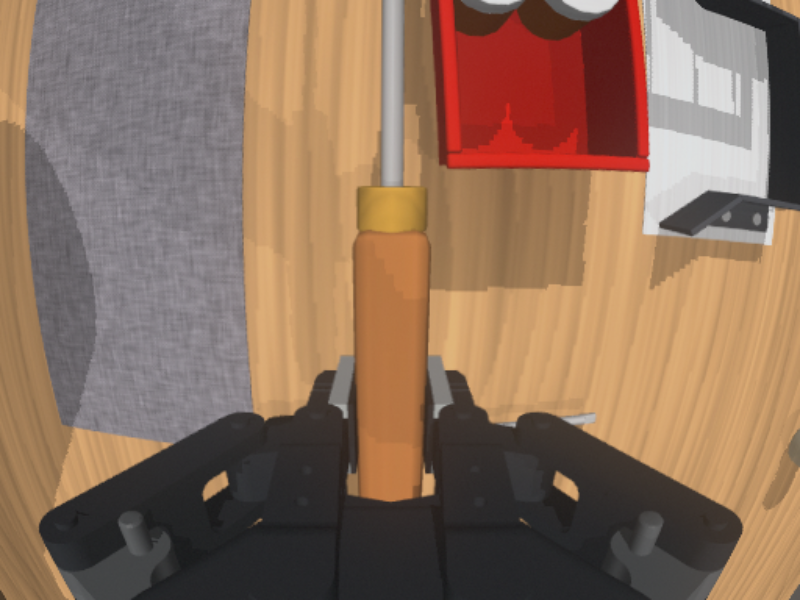

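Wrist view: the rod at (392,90) lies clear to the left of the bin. The bin's front edge runs (445,163) to (648,165) and the dock is at right. Lower to rim height and push.

>>> {"api": "move_arm", "payload": {
  "xyz": [
    [0,0,-0.01],
    [0,0,-0.03],
    [0,0,-0.05],
    [0,0,-0.062],
    [0,0,-0.065],
    [0,0,-0.065]
  ],
  "turn": [
    [0,0,0],
    [0,0,0],
    [0,0,0],
    [0,0,0],
    [0,0,0],
    [0,0,0]
  ]
}}

```text
time_s: 17.25
ee_pos: [401.5, -85.8, 48.1]
ee_rot: [-180.0, -0.0, 92.0]
contact_force: [0.1, 0.0, -1.0]
width: 19.0
gripper_force: 59.0
```

>>> {"api": "move_arm", "payload": {
  "xyz": [
    [0.003,0,0],
    [0.008,0,0],
    [0.014,0,0],
    [0.02,0.0005,0],
    [0.027,0.001,0],
    [0.034,0.001,0],
    [0.042,0.0015,0],
    [0.05,0.0015,0],
    [0.058,0.002,0],
    [0.065,0.002,0],
    [0.071,0.0025,0],
    [0.075,0.0025,0]
  ],
  "turn": [
    [0,0,0],
    [0,0,0],
    [0,0,0],
    [0,0,0],
    [0,0,0],
    [0,0,0],
    [0,0,0],
    [0,0,0],
    [0,0,0],
    [0,0,0],
    [0,0,0],
    [0,0,0]
  ]
}}

```text
time_s: 18.45
ee_pos: [477.3, -83.4, 48.3]
ee_rot: [180.0, -0.0, 92.0]
contact_force: [-2.8, -0.3, -0.2]
width: 19.2
gripper_force: 59.0
```

```bash
python3 bin.py -60 200 430 640
```

```text
side [(array([521.9,  50. ,  34.1]), 0.5), (array([524.7,  -7.3,  56.5]), 0.72)]
41 ((544.5037231445312, 19.997589111328125), (175.96957397460938, 55.18046569824219), 67.15182495117188) [[486.3802513218892, -48.86280535134458, 53.1717395283393], [563.9429878950502, 58.56606322463824, 58.58747705106225], [567.6942127178371, 107.75017996087495, 64.08789230701014]]
top [(array([522.2,  55.1,  29.8]), 0.59), (array([524.9,  -6.3,  63.5]), 0.56)]
223 ((519.5950317382812, 47.365325927734375), (88.47975158691406, 119.8802490234375), 0.9915866851806641) [[474.99466178723856, -12.245140258565476, 54.85867466404007], [514.1774421425075, 48.93963265413382, 59.94237586009308], [563.6440251237615, 106.855908713935, 64.34735325702131]]
```

>>> {"api": "move_arm", "payload": {
  "xyz": [
    [0.003,0,0],
    [0.009,0,0],
    [0.016,0.0005,0],
    [0.024,0.001,0],
    [0.032,0.001,0],
    [0.04,0.0015,0],
    [0.048,0.0015,0],
    [0.056,0.002,0],
    [0.063,0.002,0],
    [0.07,0.0025,0],
    [0.075,0.0025,0],
    [0.079,0.003,0]
  ],
  "turn": [
    [0,0,0],
    [0,0,0],
    [0,0,0],
    [0,0,0],
    [0,0,0],
    [0,0,0],
    [0,0,0],
    [0,0,0],
    [0,0,0],
    [0,0,0],
    [0,0,0],
    [0,0,0]
  ]
}}

```text
time_s: 19.95
ee_pos: [556.2, -80.5, 48.3]
ee_rot: [180.0, 0.0, 92.0]
contact_force: [-1.7, -0.0, -0.9]
width: 18.8
gripper_force: 58.9
```

>>> {"api": "move_arm", "payload": {
  "xyz": [
    [0.001,0,0],
    [0.003,0,0],
    [0.005,0,0],
    [0.006,0,0]
  ],
  "turn": [
    [0,0,0],
    [0,0,0],
    [0,0,0],
    [0,0,0]
  ]
}}

```text
time_s: 20.35
ee_pos: [561.9, -80.4, 48.3]
ee_rot: [180.0, -0.0, 92.0]
contact_force: [-1.3, 0.1, -1.0]
width: 19.1
gripper_force: 58.9
```

```bash
python3 bin.py -60 200 530 680
```

```text
side [(array([606.2,  53.6,  34.8]), 0.57), (array([608.9,  -4.9,  56.7]), 0.55)]
19 ((615.517578125, 76.26599884033203), (40.369140625, 122.9056625366211), 49.383888244628906) [[560.4884127706832, 21.94666347268525, 53.88379015069712], [648.3378518189461, 49.9633135214267, 59.457689721080214], [651.7620486498831, 107.75747658281544, 62.32362812438874]]
top [(array([608.2,  58. ,  31.2]), 0.94), (array([607.9,  -6.7,  60.9]), 0.89)]
222 ((605.0045166015625, 51.36006164550781), (91.66427612304688, 119.39909362792969), 0.8849318027496338) [[558.7359840358446, -7.738374109072557, 53.58808379852296], [626.1211796794997, 65.30331527239872, 59.68980549065111], [650.3435341402419, 110.77498138732706, 64.84613395377065]]
```

>>> {"api": "move_arm", "payload": {
  "xyz": [
    [0.001,0,0],
    [0.002,0,0],
    [0.003,0,0],
    [0.003,0,0]
  ],
  "turn": [
    [0,0,0],
    [0,0,0],
    [0,0,0],
    [0,0,0]
  ]
}}

```text
time_s: 21.05
ee_pos: [564.0, -80.4, 48.0]
ee_rot: [-179.9, -0.0, 92.0]
contact_force: [-5.1, -0.6, 0.6]
width: 19.2
gripper_force: 59.3
```

>>> {"api": "move_arm", "payload": {
  "xyz": [
    [0.0007,0,0],
    [0.0014,0,0],
    [0.002,0,0],
    [0.002,0,0]
  ],
  "turn": [
    [0,0,0],
    [0,0,0],
    [0,0,0],
    [0,0,0]
  ]
}}

```text
time_s: 21.45
ee_pos: [565.1, -80.1, 47.4]
ee_rot: [-179.8, -0.0, 92.0]
contact_force: [-9.4, -0.7, -0.4]
width: 18.8
gripper_force: 59.4
```

>>> {"api": "move_arm", "payload": {
  "xyz": [
    [-0.003,0,0],
    [-0.01,0,0],
    [-0.025,0,0.0],
    [-0.04,0,0.01],
    [-0.05,0,0.03],
    [-0.06,-0.01,0.05],
    [-0.07,-0.03,0.06],
    [-0.07,-0.05,0.06],
    [-0.07,-0.06,0.06]
  ],
  "turn": [
    [0,0,0],
    [0,0,0],
    [0,0,0],
    [0,0,0],
    [0,0,0],
    [0,0,0],
    [0,0,0],
    [0,0,0],
    [0,0,0]
  ]
}}

```text
time_s: 22.35
ee_pos: [497.1, -142.0, 109.3]
ee_rot: [179.9, 0.1, 91.9]
contact_force: [0.5, -0.1, -2.0]
width: 19.0
gripper_force: 59.2
```

```bash
python3 look.py w6 jar_bin_mid jar_bin_lip dock; python3 bin.py -60 200 530 680
python3 - <<'E'
from h import *
f=dict(np.load("top_l.npz"));s=dict(np.load("side_l.npz"))
a=cv2.resize(f["img"][135:195,205:285],None,fx=5,fy=5,interpolation=cv2.INTER_CUBIC)
b=cv2.resize(s["img"][175:235,255:315],None,fx=5,fy=5,interpolation=cv2.INTER_CUBIC)
cv2.imwrite("pics/c6.png",np.hstack([a,b])[...,::-1])
E
```

```text
22.35 [ 497.1 -142.   109.3] [179.9   0.1  91.9] [ 0.5 -0.1 -2. ] 18.99820669926883 59.23205494880676
jar_bin_mid []
jar_bin_lip [(array([610.2,  -7.8,  60.9]), 0.84), (array([ 773.2, -198.3,   24.9]), 0.71)]
dock []
side [(array([610. ,  52.5,  31.8]), 0.85), (array([611.6,  -4.7,  54. ]), 0.88)]
90 ((623.3720703125, 50.33106231689453), (124.52522277832031, 80.94029998779297), 75.179931640625) [[592.5600561439297, -8.726332861443474, 53.43950843128062], [639.8448511853322, 36.20570097210003, 58.29539471222262], [653.5109199232718, 110.20864208051908, 63.50453940429357]]
top [(array([609.5,  57.2,  32.1]), 0.79), (array([608.9,  -3.6,  62.3]), 0.86)]
289 ((606.3037719726562, 50.781314849853516), (92.64067840576172, 119.75886535644531), 2.0159223079681396) [[559.0377828623963, -9.3200789955019, 53.37941254466651], [605.8225393748694, 48.35783156676748, 59.5104364400554], [652.8905890137638, 110.82391653009337, 64.98728569672717]]
```

View pics/c6.png

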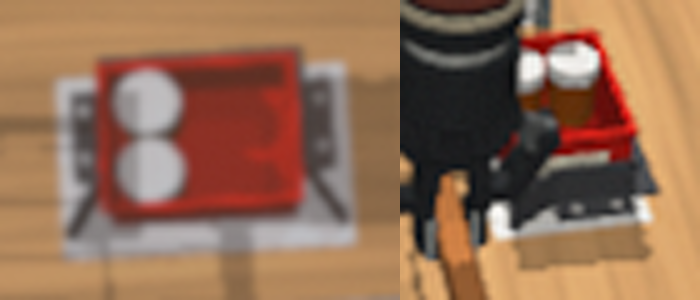

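Top crop: the red bin sits between the guides, parallel to the dock (bin 2.0°, dock 2.2°), and the contact force rose to 9 N against the stop. The side crop agrees: rear jars at the top, bin down in the dock. Before returning the hook I'll check whether it slipped in the grip.

Run:
```python
from h import *
np.set_printoptions(precision=2,suppress=True)
for n,(tx,ty,tz),yaw in [("w2",(459.3,-64.8,122.8),90.0),("w4",(464.7,-187.8,63.3),90.9),("w6",(497.1,-142.0,109.3),91.9)]:
    w=dict(np.load(n+".npz"));P=cloud(w,True);g=w["img"].astype(int)
    a=[];c=np.cos(np.radians(yaw));s=np.sin(np.radians(yaw))
    for v in range(3,112,3):
        # rod: points near height of rod
        r=P[v,225:280];m=(r[:,2]>tz-6)
        if m.sum()>3: a.append(np.nanmedian(r[m],0))
    a=np.array(a)-[tx,ty,tz];L=a[:,0]*c+a[:,1]*s;T=-a[:,0]*s+a[:,1]*c
    print(n,"rod yaw err deg",np.degrees(np.polyfit(L,T,1)[0]),"off",np.polyfit(L,T,1)[1],"pitch",np.degrees(np.polyfit(L,a[:,2],1)[0]),"z",a[:,2].mean())
    # ferrule front: colour change along column 250
    h=cv2.cvtColor(w["img"],cv2.COLOR_RGB2HSV)[:,250,1].astype(int);k=np.nonzero(h[90:150]>120)[0][0]+90
    p=atz(w,np.array(250.),np.array(float(k)),tz+8+10,True)-[tx,ty,tz];print(" ferrule L",p[0]*c+p[1]*s,k)
```

```text
w2 rod yaw err deg -0.644589395532733 off -0.9180466772115693 pitch -0.2673110591472935 z 9.204476517249674
 ferrule L 64.58680485732299 120
w4 rod yaw err deg -0.5372060601135396 off -0.9974437084206027 pitch 0.08277575935281546 z 9.223077076624081
 ferrule L 64.57993394643545 120
w6 rod yaw err deg -0.1621138704466373 off -1.0361850149410463 pitch -0.13422480366774056 z 9.092677505310537
 ferrule L 64.91348816454789 119
```

No slip. Returning the hook to the recorded grasp pose.

>>> {"api": "move_arm", "payload": {
  "xyz": [
    [0,-0.01,0.015],
    [0,-0.03,0.035],
    [0,-0.055,0.055],
    [0,-0.08,0.065],
    [0,-0.105,0.065],
    [0,-0.13,0.065],
    [0,-0.155,0.065],
    [-0.005,-0.18,0.065],
    [-0.01,-0.205,0.065],
    [-0.015,-0.225,0.065],
    [-0.02,-0.242,0.065],
    [-0.024,-0.2545,0.065]
  ],
  "turn": [
    [0,0,-2],
    [0,0,-7],
    [0,0,-14],
    [0,0,-22],
    [0,0,-30],
    [0,0,-38],
    [0,0,-46],
    [0,0,-54],
    [0,0,-62],
    [0,0,-70],
    [0,0,-78],
    [0,0,-83.3]
  ]
}}

```text
time_s: 24.05
ee_pos: [472.2, -396.9, 174.4]
ee_rot: [179.9, -0.0, 8.2]
contact_force: [0.7, -0.7, -0.8]
width: 19.1
gripper_force: 59.2
```

>>> {"api": "move_arm", "payload": {
  "xyz": [
    [0,0,0],
    [0,0,0],
    [0,0,-0.015],
    [0,0,-0.035],
    [0,0,-0.055],
    [0,0,-0.07],
    [0,0,-0.08],
    [0,0,-0.085],
    [0,0,-0.085]
  ],
  "turn": [
    [0,0,0],
    [0,0,0],
    [0,0,0],
    [0,0,0],
    [0,0,0],
    [0,0,0],
    [0,0,0],
    [0,0,0],
    [0,0,0]
  ]
}}

```text
time_s: 24.95
ee_pos: [472.7, -394.7, 87.8]
ee_rot: [-180.0, 0.0, 8.7]
contact_force: [-0.3, -0.5, -1.5]
width: 19.3
gripper_force: 59.2
```

```bash
python3 look.py w7
python3 - <<'E'
from h import *
w=dict(np.load("w7.npz"))
cv2.imwrite("pics/c7.png",cv2.resize(w["img"][0:240,150:350],None,fx=2.5,fy=2.5)[...,::-1])
E
```

```text
24.95 [ 472.7 -394.7   87.8] [-180.     0.     8.7] [-0.3 -0.5 -1.5] 19.256780811196055 59.21846866607666
```

View pics/c7.png

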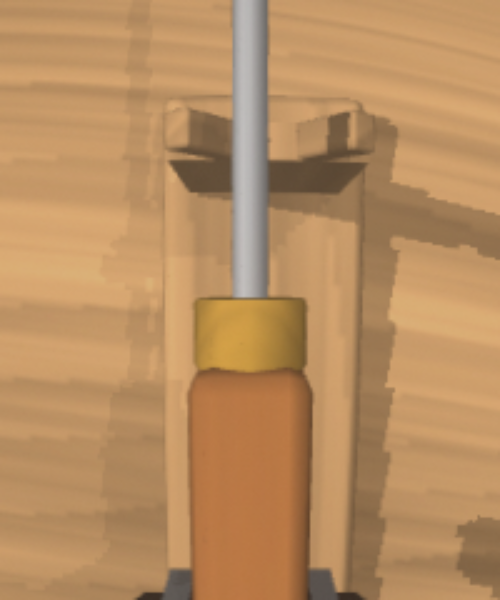

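The crop shows the rod at column 250 and the notch centred near column 267, so the rest lies about 3 mm to world −y. I'll correct that and lower.

>>> {"api": "move_arm", "payload": {
  "xyz": [
    [0,-0.0015,0],
    [0,-0.003,0],
    [0,-0.003,-0.005],
    [0,-0.003,-0.011],
    [0,-0.003,-0.017],
    [0,-0.003,-0.022],
    [0,-0.003,-0.025],
    [0,-0.003,-0.025],
    [0,-0.003,-0.025]
  ],
  "turn": [
    [0,0,0],
    [0,0,0],
    [0,0,0],
    [0,0,0],
    [0,0,0],
    [0,0,0],
    [0,0,0],
    [0,0,0],
    [0,0,0]
  ]
}}

```text
time_s: 25.9
ee_pos: [472.7, -397.8, 63.8]
ee_rot: [180.0, 0.0, 8.7]
contact_force: [-2.4, 2.6, 6.3]
width: 19.3
gripper_force: 60.1
```

>>> {"api": "move_arm", "payload": {
  "xyz": [
    [0,0.0005,0],
    [0,0.0005,0],
    [0,0.0005,0],
    [0,0.0005,0],
    [0,0.0005,0],
    [0,0.0005,0]
  ],
  "turn": [
    [0,0,0],
    [0,0,0],
    [0,0,0],
    [0,0,0],
    [0,0,0],
    [0,0,0]
  ],
  "claw": 0.085
}}

```text
time_s: 26.5
ee_pos: [472.7, -397.5, 63.3]
ee_rot: [180.0, 0.0, 8.7]
contact_force: [0.4, 0.3, -0.0]
width: 85.1
gripper_force: 0.0
```

>>> {"api": "move_arm", "payload": {
  "xyz": [
    [0,0,0.003],
    [0,0,0.012],
    [0,0,0.03],
    [0,0,0.06],
    [0,0,0.095],
    [0,0,0.13],
    [0,0,0.15],
    [0,0,0.16]
  ],
  "turn": [
    [0,0,0],
    [0,0,0],
    [0,0,0],
    [0,0,0],
    [0,0,0],
    [0,0,0],
    [0,0,0],
    [0,0,0]
  ]
}}

```text
time_s: 27.3
ee_pos: [473.4, -398.2, 226.8]
ee_rot: [179.8, -0.1, 8.7]
contact_force: [-0.5, -0.4, -0.3]
width: 85.1
gripper_force: 0.0
```

```bash
python3 look.py w8 hook_grip hook_tip rest; python3 bin.py -60 200 530 680
python3 - <<'E'
from h import *
np.set_printoptions(precision=1,suppress=True)
w=dict(np.load("w8.npz"));P=cloud(w,True)
for v in [10,40,80]:
    r=P[v,225:280];m=r[:,2]>60;print(v,np.nanmedian(r[m],0) if m.any() else None)
for v in [130,160,190,220]: print(P[v,248])
for c in ["top","side"]:
    for t in ["tube_bin_mid","jar_mid","driver","hook_tip","hook_grip"]:
        print(c,t,[np.array(d["location"]) for d in place_of(c,t)[:1]])
f=dict(np.load("top_l.npz"))["img"]
cv2.imwrite("pics/c8.png",np.hstack([cv2.resize(w["img"],(533,400)),cv2.resize(f[135:195,205:285],None,fx=3.3,fy=400/60)])[...,::-1])
E
```

```text
27.3 [ 473.4 -398.2  226.8] [179.8  -0.1   8.7] [-0.5 -0.4 -0.3] 85.11304817168144 0.0
hook_grip [(array([ 462.5, -401.2,   64.6]), 0.89)]
hook_tip [(array([ 657.8, -368.2,   37.2]), 0.64)]
rest [(array([ 457.1, -397.3,    2. ]), 0.6)]
side [(array([607. ,  53.6,  32.3]), 0.52), (array([611.4,  -3.7,  56. ]), 0.61)]
22 ((648.5989990234375, 15.445189476013184), (45.58009719848633, 10.891018867492676), 79.78845977783203) [[639.8101154124071, -6.11477652266525, 53.48402357408714], [649.5090950213997, 4.524858681104433, 59.44295321683802], [653.0770692696826, 37.58658291183302, 63.11086102415792]]
top [(array([606.3,  54.2,  28.7]), 0.74), (array([607.3,  -4.4,  63.3]), 0.65)]
295 ((606.0410766601562, 50.70918273925781), (92.81641387939453, 119.4206771850586), 2.2271041870117188) [[559.2609776452656, -9.394288207033416, 53.787840118403665], [608.8469739257334, 48.17481327071565, 59.77361595561342], [653.0954296681098, 110.29144516980173, 65.1984839242366]]
10 [ 643.5 -371.8   73. ]
40 [ 611.9 -376.5   73.1]
80 [ 572.8 -382.9   75.3]
[ 525.4 -389.1   81.1]
[ 497.6 -393.3   83.3]
[ 468.3 -397.7   80.9]
[ 438.5 -402.1   83.1]
top tube_bin_mid [array([575.6, 331.5,  26.8])]
top jar_mid [array([ 775.5, -201.7,   26.4])]
top driver []
top hook_tip [array([ 657.2, -368.4,   32.3])]
top hook_grip [array([ 456.2, -400.7,   69.9])]
side tube_bin_mid []
side jar_mid [array([ 774. , -200.9,   29.9])]
side driver [array([ 428.5, -157. ,    5.3])]
side hook_tip [array([ 653.8, -370. ,   34.7])]
side hook_grip [array([ 461.6, -402.1,   71.1])]
```

View pics/c8.png

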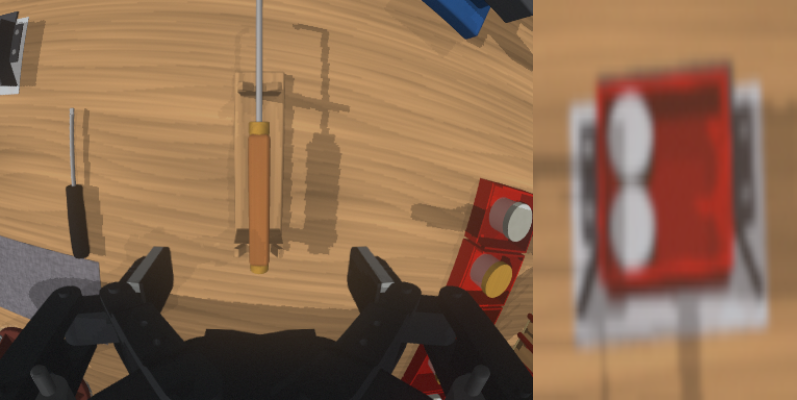

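Wrist view: the hook lies in both notches, handle (259,195) and rod at (259,60) level at z≈70. The top crop shows the bin home between the guides. In the same camera the bin centre (606, 51) at 2.2° matches the dock, and the bystanders have not moved.

```bash
python3 -c "
from cell import *
print(job_done())"
```

```text
the job is handed in; nothing more can be done
None
```

I handed the job in at about 29 s of the 72 s allowed: the jar bin was drawn out with the hook and pushed home against the dock's back stop, and the hook is back in its rest. By measurement the bin sits at 2.2°, matching the dock, and the other bin, loose jar and screwdriver had not moved.

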